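Hold the propagator lid open at the vent mark with the lifting rod

ROBOT

A 6-joint arm with a two-finger parallel gripper is mounted at the origin on the work surface. World frame = base frame: x ahead of the robot, y to its left, z up, the work surface at z = 0. Lengths are in m, angles in rad, forces in N, time in s.
With the tool pointing down it reaches from about 0.275 to 0.875 m from the base axis. Payload 12.5 kg.
Tool frame: the origin (TCP) lies midway between the tips of the shut fingers; the grasp point (between the pads) lies 19 mm behind it; z points along the fingers, y is the line along which they close (so a half turn about z gives the same grasp; the last joint's range is limited). The gripper opens to 85 mm and grips with 20 to 120 N. Pads are 22 mm wide; open, the fingers measure 114 mm over their backs; the gripper's body (76 mm by 85 mm) begins 54 mm behind the grasp point. The pads swing forward as they close: fully open they stand 13 mm farther back than shut.
Start: joints at [-1.367, 0.351, 1.652, -0, 1.139, -0.085], TCP at [0.157, -0.527, 0.231] pointing down, gripper open.
Joint ranges: [-2.75, 2.75], [-0.79, 2.1], [0.01, 2.65], [-1.57, 4.71], [0.07, 3.14], [-2.87, 2.87]. Speed limits (rad/s): [2.22, 2.22, 2.79, 3.14, 3.14, 3.14].

INTERFACE

Orientations are given as a 3x3 rotation matrix whose columns are the frame's x, y, z axes.
In Python, from bench import env, imaging, order, nets gives the robot as it stands. The module is installed in compiled form; this text tells all that it offers.
- The arm moves only by the tool step_arm, never from a script. Its argument "plan" is one flat list of numbers, 5 for each row, row after row: the gripper command: -1 is fully open, 1 is shut, values between are in proportion, then the shift along the tool's x, y, z in units of 25 mm (1.0 is 25 mm), then the turn about the tool's z in degrees. In form: [fingers, x, y, z, twist, fingers, x, y, z, twist, ...]. A call has 1 to 10 rows; each row is the pose to reach, as a shift and turn from the pose commanded when the call began, along the tool's axes at that moment; what a row does not reach only later rows make up. A row lasts 1/12 s, in which the tool goes at most 41.7 mm and 7.16 degrees, less where a joint would pass 70% of its speed; a pose out of reach is approached as far as the arm can. A call with a gripper value outside its range is refused whole. The fingers move at their own pace and stop on an object; "squeeze" is the grip in N (left out, the last holds). Time passes only in rows, so rows that repeat a pose let the fingers close. It gives the time, the measured TCP pose, the force, the opening and the grip force at its end, in the units of the state.
- env.sense(): the state, without advancing time (a new reading comes with each control period).
- imaging.read_camera(name): name is "scene" or "top" or "wrist"; returns a dict with "frame" (420x560x3 uint8, red, green, blue), "z_map" (420x560 float32, m along the optical axis (not along the pixel's ray), 0 where there is no reading), "fx", "fy", "cx", "cy" (pixels), "rvec" (rotation vector, rad) and "tvec" (3), from world to camera coordinates, as OpenCV has them. Camera axes: x right, y down, z forward; pixel columns grow to the right and rows downward; lengths in m; the calibration is good to about 2 mm. A picture is of the moment at which its call begins.
- order.close_job(): hands the job in; it is judged then, once.
Trained networks look in the newest picture that a camera, given by its name, has taken for a name from the list of things; names that differ only in an ending like _2 or _b are one class to them, and where a whole thing is asked for, a point or a joint stands for the part that bears it (a point fixed in the world has none). Each returns a list of dicts, best first, with "confidence" (0 to 1); they miss things now and then, are a little off and sometimes report something else, mostly with a low value. They report only what shows in the picture. A call takes as long as a camera call. They do not tell look-alikes from the thing itself.
- nets.spot_in(camera, target): "rect" ([left, top, right, bottom] as shares, 0 to 1, of the picture: columns of its width, rows of its height, round what is visible of it).
- nets.silhouettes(camera, target): "pixels" (420x560 bool, what is visible of it) and "rect" ([left, top, right, bottom] as shares, 0 to 1, of the picture: columns of its width, rows of its height, round what is visible of it).
- nets.mark_of(camera, target): "xy" ([column, row] as shares, 0 to 1, of the picture: columns of its width, rows of its height: a listed point, or the origin of a listed thing).
The state is a dict: "time": time; "joint_pos": joint angles; "joint_vel": joint speeds; "effort": joint torques, N m; "position": TCP position; "tcp_rot": TCP orientation; "contact_force": force on the tool from outside, world axes, zero at the start; "moment": the same for the moment, N m; "width": finger opening in m; "grip_force": force on a finger pad.
Only numpy, scipy, OpenCV 4.12 (cv2) and the standard library are available. Lean on these libraries where they do the work, as an engineer would, in place of code of your own. Each camera call takes 0.05 s, during which the arm holds its last target. There are 200 camera calls.

TASK

Take the lifting rod from its wooden rest by the handle, pass its metal end through the steel eye on the closed propagator lid, and raise the lid with it until the lid's pointer stands midway between the two prongs of the fork clip on the scale. Finish while still holding it there with the rod, without letting go: the lid falls shut by itself. Do not touch the lid with the gripper, do not push the clip, and leave everything else on the bench where it is.

Things in the scene. Friction and masses are not known exactly. Their poses are not given: they have to be found in the camera images.
- rod: lifting rod, about 60 g: square wooden handle 100 mm long, 22 x 22 mm, then a round aluminium shaft 8 mm thick, 140 mm long. Origin on its axis at the middle of the handle; x along the rod to the metal tip, 190 mm away; centre of mass at x = 47 mm. Starts level in its rest, axis 60 mm above the bench, shaft pointing roughly to +y
- rod_tip (a point): end of the metal shaft, on the rod's axis
- rest: fixed wooden rest under the rod: base 190 x 50 x 10 mm, two notched supports 50 mm wide, 14 mm thick, up to 66 mm high, centred 40 mm behind the middle of the handle and 105 mm ahead of it (under the shaft); the handle is free between them. Origin at bench height under the middle of the handle, x along the rod to its tip
- case: fixed grey propagator case, 240 (x) x 260 (y) x 100 mm high, full of seedlings. Origin at the centre of its underside; its own y axis is parallel to the hinge line, its own x axis points from the free (front) edge of the lid to the hinge at the back
- lid (a joint): the lid, a clear pane in an aluminium frame, 235 mm from hinge to free edge, 260 mm wide, 6 mm thick, 0.38 kg: angle in rad, 0 shut (level), growing as its free edge rises, at most 1.5. The hinge is free; it falls shut when let go. Its hinge line lies 108 mm above the bench, along the case's y axis, 115 mm behind the case's centre
- eye (a point): centre of the steel eye on top of the lid, near its front corner on the case's -y side. Opening 20 mm, bar 6 mm, outside 33 mm. Its axis is parallel to the hinge line (y here) and level at every lid angle: the rod goes in along +y from outside the lid. 25 mm above the lid's mid-plane, 200 mm in front of the hinge, 13 mm in from the side edge. Axes turn with the lid: x to the hinge, z up from the lid
- hinge (a point): point of the hinge line level with the eye (same place along the case's y axis); axes as eye
- pointer (a point): outer end of the thin steel pointer on the lid's other side edge (case's +y side), 205 mm from the hinge line in the lid's mid-plane; axes as eye
- fork (a joint): the fork clip on the curved steel scale beside the case's +y side, angle in rad on the same scale as the lid: the lid must reach this same value. It is held by friction and does not move by itself
- mark (a point): where the pointer's end must come: midway between the clip's two prongs, which are 38 mm apart; x axis as that of eye when the lid is at the marked angle
- pot_small: bystander: small terracotta pot, 64 mm wide, 55 high; origin under its centre
- pot_large: bystander: larger terracotta pot, 80 mm wide, 70 high; origin under its centre
- spray: bystander: white round bottle, 60 mm wide, 150 high; origin under its centre
- dibber: bystander: turned, tapered wooden dibber 170 mm long lying on the bench, 32 mm thick at most (not the lifting rod; origin at its pointed end)
- cup: bystander: white ceramic cup, 70 mm wide, 85 high; origin under its centre
- tray: bystander: small black cell tray with seedlings, 160 x 110 x 50 mm; origin under its centre
- scoop: bystander: spoon-shaped scoop 170 mm long lying on the bench; origin under its centre
Not all that is in view belongs to the job. Leave any purple look-alike of the rod alone.

How it is judged:
On the way, in this order (a step that is already met when the one before it is completed fails the run):
1. the rod's tip is at least 10 mm through the eye while the lid is still shut (y of rod_tip in the frame of eye between 0.01 and 0.09 m and x of rod_tip in the frame of eye between -0.014 and 0.014 m and z of rod_tip in the frame of eye between -0.014 and 0.014 m and angle between the x axis of rod and the y axis of eye, either way round below 0.3 rad and value of joint lid below 0.2 rad), for 0.1 s.
2. the lid stands at the mark, carried by the rod (y of rod_tip in the frame of eye between 0.01 and 0.12 m and z of rod_tip in the frame of eye above -0.02 m and angle between the x axis of eye and the x axis of mark, either way round below 0.08 rad and contact force between rod and lid above 0.5 N and contact force between the fingers and rod above 3 N and contact force between each of the arm, the fingers and lid below 0.5 N and value of joint lid above 0.4 rad and velocity of joint lid between -0.1 and 0.1 rad/s), for 0.3 s.
At the end, for the whole second after the job is handed in: The lid stands within 0.08 rad (about 16 mm at the pointer, that is between the prongs) of the fork's angle and is still, with the rod at least 10 mm through the eye and carrying it (over 0.5 N), the rod gripped in the fingers, and neither gripper nor arm touching the lid (all of step 2); the arm keeps its last pose, push and grip.
It fails at once if the gripper or arm pushes on the lid (contact force between any of the arm, the fingers and lid above 2 N).
It fails at once if the fork clip is pushed along the scale (distance of mark from where it was at the start of the episode above 0.01 m).
It fails at once if a bystander is moved by more than 30 mm (distance of any of pot_small, pot_large, spray, dibber, cup, tray, scoop from where it was at the start of the episode above 0.03 m).
It also fails if it takes over 59 s, if anything falls off the work surface, if the arm or the gripper's body presses on something with over 40 N, if the wrist force passes 120 N, or if a joint passes its speed limit or range.

## Working session

There is one attempt and no reset: what is moved stays moved. The work goes in short steps, Python scripts to look and compute and a tool call to move; the robot and the scene stay as the last step left them, time stands still between calls to the robot, and variables do not carry over. Pictures are saved under pics/ and viewed, at most 10 in all, crops included, and the job is handed in when it is done.

Besides the shell and the picture viewer there is one more tool, called after "Call:" in YAML: its name, and indented under it one key for each argument. step_arm: Moves the arm, as the interface text tells. Its arguments: {"type":"object","properties":{"plan":{"type":"array","items":{"type":"number"}},"squeeze":{"type":"number"}},"required":["plan"]}

```bash
mkdir -p pics; cat > h.py <<'E'
import numpy as np, cv2
from bench import env, imaging, order, nets
def cam(n):
    c=imaging.read_camera(n); c['R']=cv2.Rodrigues(np.array(c['rvec'],float))[0]; c['t']=np.array(c['tvec'],float).ravel(); return c
def pt(c,u,v,z=None):
    if z is None: z=c['z_map'][int(v),int(u)]
    p=np.array([(u-c['cx'])/c['fx']*z,(v-c['cy'])/c['fy']*z,z]); return c['R'].T@(p-c['t'])
def cloud(c,mask=None):
    v,u=np.nonzero((c['z_map']>0)&(mask if mask is not None else True)); z=c['z_map'][v,u]
    P=np.stack([(u-c['cx'])/c['fx']*z,(v-c['cy'])/c['fy']*z,z],1); return (P-c['t'])@c['R'],u,v
def proj(c,p):
    q=c['R']@np.array(p)+c['t']; return c['fx']*q[0]/q[2]+c['cx'],c['fy']*q[1]/q[2]+c['cy']
def save(c,n,box=None,s=1):
    f=c['frame'][:,:,::-1]
    if box: f=f[box[1]:box[3],box[0]:box[2]]
    cv2.imwrite('pics/'+n,cv2.resize(f,None,fx=s,fy=s))
E
python3 - <<'E'
from h import *
for n in('scene','top'):
    c=cam(n); save(c,n+'.png')
    print(n,-c['R'].T@c['t'],c['fx'])
    for t in('rod','rod_tip','rest','case','eye','hinge','pointer','mark','fork','pot_small','pot_large','spray','dibber','cup','tray','scoop'):
        print(t,[(np.round(np.array(m['xy'])*[560,420]).tolist(),round(m['confidence'],2)) for m in nets.mark_of(n,t)[:3]] if t not in('fork',) else [(np.round(np.array(m['rect'])*[560,420,560,420]).tolist(),round(m['confidence'],2)) for m in nets.spot_in(n,t)[:3]])
s=env.sense();print(s['position'],s['tcp_rot'],s['time'],s['width'])
E
```

```text
scene [ 0.76008904 -0.50065025  0.89254443] 382.34953600024664
rod [([157.0, 219.0], 0.76), ([248.0, 303.0], 0.55), ([363.0, 125.0], 0.24)]
rod_tip []
rest [([248.0, 314.0], 0.96)]
case [([362.0, 200.0], 0.75), ([338.0, 293.0], 0.74)]
eye [([321.0, 186.0], 0.6)]
hinge [([396.0, 226.0], 0.84), ([339.0, 294.0], 0.73)]
pointer [([363.0, 124.0], 0.7)]
mark [([384.0, 93.0], 0.43)]
fork [([376.0, 83.0, 391.0, 96.0], 0.56)]
pot_small [([340.0, 292.0], 0.75), ([384.0, 95.0], 0.67), ([364.0, 200.0], 0.66)]
pot_large [([146.0, 323.0], 0.69)]
spray [([316.0, 129.0], 0.73), ([244.0, 303.0], 0.52)]
dibber [([199.0, 391.0], 0.79), ([318.0, 130.0], 0.63)]
cup [([288.0, 154.0], 0.75), ([148.0, 319.0], 0.35)]
tray [([309.0, 366.0], 0.6), ([247.0, 301.0], 0.26)]
scoop [([227.0, 233.0], 0.7)]
top [ 0.13351103 -0.0721832   1.60793505] 546.3299457604268
rod [([364.0, 195.0], 0.8), ([214.0, 176.0], 0.68)]
rod_tip [([301.0, 183.0], 0.6)]
rest [([358.0, 199.0], 0.89)]
case [([211.0, 174.0], 0.74), ([368.0, 143.0], 0.35)]
eye [([245.0, 190.0], 0.57)]
hinge [([248.0, 124.0], 0.68)]
pointer [([147.0, 197.0], 0.88)]
mark [([196.0, 261.0], 0.72), ([157.0, 256.0], 0.69), ([138.0, 172.0], 0.54)]
fork [([339.0, 120.0, 399.0, 165.0], 0.74), ([402.0, 245.0, 435.0, 271.0], 0.7), ([127.0, 165.0, 135.0, 189.0], 0.61)]
pot_small [([308.0, 150.0], 0.89)]
pot_large [([412.0, 258.0], 0.63), ([197.0, 262.0], 0.3)]
spray [([157.0, 255.0], 0.61)]
dibber [([422.0, 200.0], 0.88), ([147.0, 195.0], 0.4)]
cup [([199.0, 262.0], 0.9), ([246.0, 127.0], 0.67)]
tray [([364.0, 144.0], 0.9)]
scoop []
[ 0.15665004 -0.52721803  0.2312814 ] [[ 9.58594865e-01  2.84773393e-01 -1.85973004e-05]
 [ 2.84773393e-01 -9.58594865e-01 -1.45634884e-05]
 [-2.19745707e-05  8.66446884e-06 -1.00000000e+00]] 1.7 0.0855679866167793
```

View pics/scene.png

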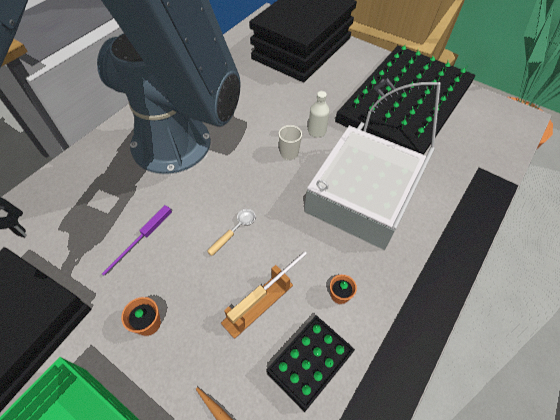

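View pics/top.png

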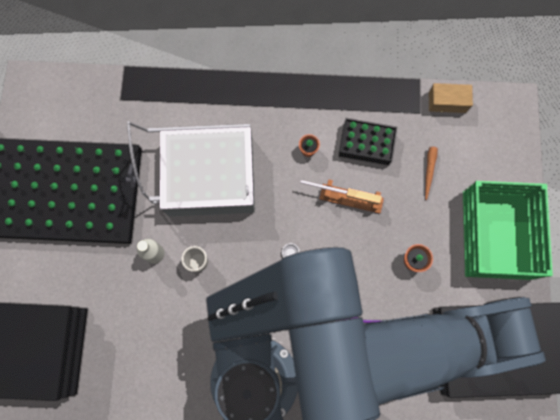

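The real rod is in the rest, with its pale handle at scene (248,300) / top (362,198) and its tip at top (300,183). Things that could be taken for it:
- purple look-alike at scene (150,225)
- scoop at scene (227,238)
- dibber at scene (215,405)

The eye is at scene (321,186) / top (246,190). The fork is on the arc at scene (383,90) / top (131,178).

```bash
cat > m.py <<'E'
from h import *
C={n:cam(n) for n in('scene','top')}
s=C['scene'];t=C['top']
a=cv2.resize(s['frame'][240:345,205:325,::-1],None,fx=4,fy=4); b=cv2.resize(s['frame'][65:215,295:450,::-1],None,fx=2.8,fy=2.8)
im=np.zeros((420,920,3),np.uint8); im[:,:480]=a; im[:,480:480+b.shape[1]]=b[:420,:440]
cv2.imwrite('pics/crop.png',cv2.resize(im,(800,365)))
im=cv2.resize(t['frame'][110:220,110:260,::-1],None,fx=5,fy=5);cv2.imwrite('pics/crop_top.png',im)
for n,c in C.items():
    P,u,v=cloud(c)
    # rod: above z .045, around
    if n=='top': k=(u>290)&(u<390)&(v>170)&(v<220)
    else: k=(u>205)&(u<315)&(v>245)&(v<345)
    for lo,hi in((.05,.067),(.067,.076)):
        q=P[k&(P[:,2]>lo)&(P[:,2]<hi)]
        m=q.mean(0);d=np.linalg.svd(q-m)[2][0];d*=np.sign(d[1])
        w=(q-m)@d; print(n,lo,len(q),m,d,w.min(),w.max(), m+d*w.max())
    # lid rim
    k=(P[:,2]>.095)&(P[:,2]<.125)&(P[:,0]>.3)&(P[:,1]>-.1)&(P[:,1]<.3)
    q=P[k][:,:2].astype(np.float32); print('lid',len(q),np.median(P[k][:,2]),cv2.minAreaRect(q))
    for tt in('eye','pointer','fork'):
        for m in nets.silhouettes(n,tt)[:2]:
            M=m['pixels'];q=P[M[v,u]];print(n,tt,m['confidence'],M.sum(),np.round(np.array(m['rect'])*[560,420,560,420]),np.median(q,0) if len(q) else None)
E
python3 m.py
```

```text
scene 0.05 561 [ 0.57119354 -0.23648686  0.06066655] [-0.05811551  0.9979746   0.02587067] -0.1042309258234093 0.12960297437850984 [ 0.5636616  -0.10714639  0.06401946]
scene 0.067 461 [ 0.53928003 -0.2877715   0.07031654] [ 0.29156845  0.95648576 -0.01108327] -0.05440946164007623 0.10702057341341395 [ 0.57048386 -0.18540784  0.0691304 ]
lid 7396 0.1099020619388725 ((0.5244684815406799, 0.17248201370239258), (0.37837985157966614, 0.28475701808929443), 4.5544962882995605)
scene eye 0.74 6959 [305. 127. 426. 228.] [0.59271067 0.15649129 0.10988891]
scene pointer 0.58 6770 [308. 125. 422. 223.] [0.59200047 0.15533213 0.1098991 ]
scene pointer 0.21 445 [207. 210. 259. 255.] [ 0.36615874 -0.14781614  0.01224399]
scene fork 0.5 149 [375.  81. 394.  95.] [0.50822045 0.33585735 0.24292199]
top 0.05 258 [ 0.54440954 -0.22957086  0.06205538] [0.21540083 0.97636657 0.01762948] -0.10845934987055803 0.12801355422103375 [ 0.57198376 -0.1045827   0.06431219]
top 0.067 269 [ 0.53821246 -0.27110974  0.07112822] [ 0.18538489  0.98253442 -0.01607968] -0.06882968415706628 0.16703724976390902 [ 0.56917864 -0.1069899   0.06844231]
lid 7446 0.11110301711100047 ((0.5251859426498413, 0.17521238327026367), (0.3757193386554718, 0.284805029630661), 5.353392601013184)
top eye 0.63 7137 [149. 127. 254. 208.] [0.58281465 0.16952792 0.11110506]
top pointer 0.9 7019 [148. 129. 251. 209.] [0.58319098 0.16934217 0.11110824]
top fork 0.28 7215 [149. 124. 255. 209.] [0.58300432 0.16966436 0.11106663]
top fork 0.19 2081 [341. 117. 401. 164.] [ 0.71122711 -0.30278179  0.0420846 ]
```

View pics/crop.png

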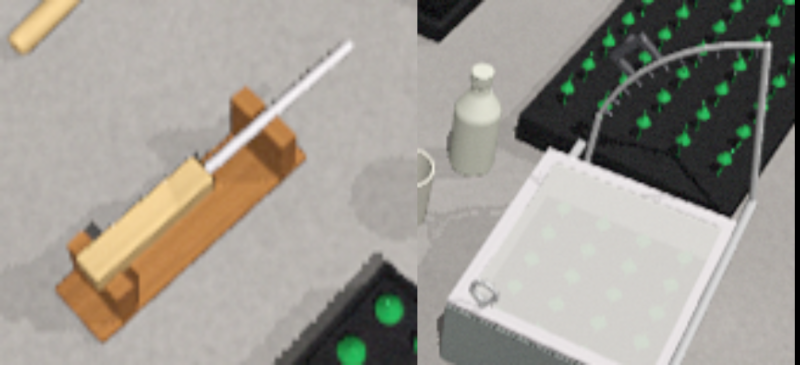

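View pics/crop_top.png

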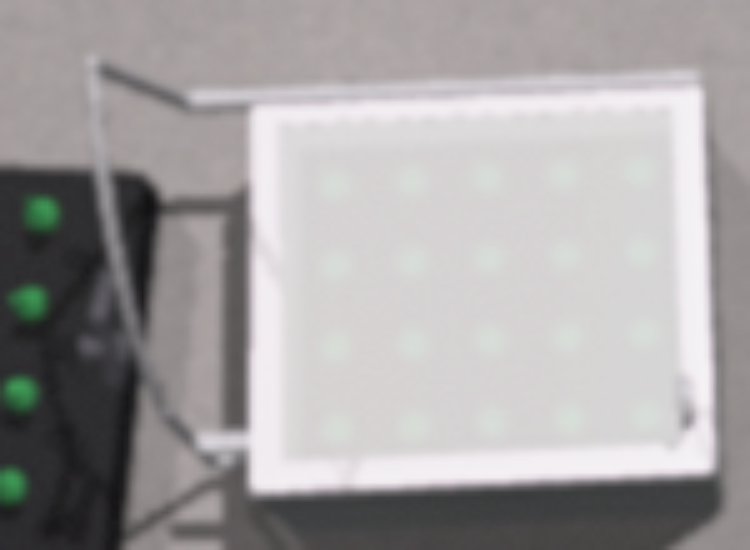

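The crop confirms the rod: pale handle and aluminium shaft, lying in the wooden rest. The eye is at crop (484,293), and the dark fork clip sits on the arc at crop (637,50). Next I refine the lid, rod and fork fits.

```bash
cat > m2.py <<'E'
from h import *
for n in('scene','top'):
    c=cam(n);P,u,v=cloud(c)
    F=c['frame'].astype(int)
    L=nets.silhouettes(n,'eye')[0]['pixels']
    M=cv2.erode(L.astype(np.uint8),np.ones((3,3)))>0
    q=P[L[v,u]&(abs(P[:,2]-.111)<.006)]
    r=cv2.minAreaRect(q[:,:2].astype(np.float32)); print(n,'lid',r)
    # edges via percentiles along slices
    lo=[];
    ys=np.arange(.06,.27,.01)
    for nm,ax,side,sl in(('front',0,0,np.arange(.06,.28,.01)),('back',0,1,np.arange(.06,.28,.01)),('-y',1,0,np.arange(.49,.68,.01)),('+y',1,1,np.arange(.49,.68,.01))):
        e=[]
        for sv in sl:
            w=q[abs(q[:,1-ax]-sv)<.005]
            if len(w)>5: e.append((sv,(w[:,ax].max() if side else w[:,ax].min())))
        e=np.array(e); 
        pf=np.polyfit(e[:,0],e[:,1],1); res=abs(np.polyval(pf,e[:,0])-e[:,1]); e=e[res<=np.median(res)*3+1e-4]; pf=np.polyfit(e[:,0],e[:,1],1)
        print(n,nm,'slope',pf[0],'at mid',np.polyval(pf,.17 if ax==0 else .585))
    # eye points above lid
    k=(P[:,2]>.119)&(P[:,2]<.16)&(P[:,0]>.46)&(P[:,0]<.56)&(P[:,1]>.0)&(P[:,1]<.1)
    q=P[k];print(n,'eye pts',len(q),q.mean(0),q.min(0),q.max(0))
    # shaft in slices along y
    for y in np.arange(-.31,-.09,.02):
        w=P[(abs(P[:,1]-y)<.006)&(P[:,2]>.058)&(P[:,2]<.08)&(P[:,0]>.5)&(P[:,0]<.61)]
        if len(w): print(n,'rod',round(y,2),len(w),w.mean(0).round(4),np.ptp(w[:,0]).round(3))
    for m in nets.silhouettes(n,'fork')[:1]:
        k=m['pixels'][v,u]&(P[:,2]>.15); w=P[k]
        if len(w):print('fork',len(w),w.mean(0),w.min(0),w.max(0)); 
    # dark pixels above scale
    k=(P[:,2]>.12)&(P[:,1]>.3)&(P[:,1]<.36)&(P[:,0]>.44)&(P[:,0]<.75); w=P[k]; b=F[v[k],u[k]].sum(1)
    print('scale pts',len(w)); 
    for i in np.argsort(w[:,0])[::max(1,len(w)//25)]: print(w[i].round(3),b[i],u[k][i],v[k][i])
E
python3 m2.py
```

```text
scene lid ((0.5860087871551514, 0.18210291862487793), (0.23050609230995178, 0.2936306297779083), 5.204431056976318)
scene front slope -0.0896876772654137 at mid 0.4720503273359243
scene back slope -0.09093339844876126 at mid 0.7020937316519889
scene -y slope 0.09056145130723116 at mid 0.03594397450498393
scene +y slope 0.09880242011422047 at mid 0.2983851283768003
scene eye pts 64 [0.51904843 0.0422749  0.1358761 ] [0.50304857 0.03888179 0.11946217] [0.53463339 0.04676314 0.1504017 ]
scene rod -0.31 60 [ 0.5333 -0.3099  0.0697] 0.022
scene rod -0.29 59 [ 0.5373 -0.2899  0.0698] 0.023
scene rod -0.27 59 [ 0.5414 -0.2704  0.0699] 0.024
scene rod -0.25 53 [ 0.5448 -0.2504  0.0699] 0.023
scene rod -0.23 17 [ 0.5478 -0.2304  0.0626] 0.007
scene rod -0.21 19 [ 0.5523 -0.2103  0.0629] 0.007
scene rod -0.19 96 [ 0.5576 -0.1897  0.0648] 0.051
scene rod -0.17 15 [ 0.5592 -0.17    0.0628] 0.009
scene rod -0.15 15 [ 0.5635 -0.15    0.0631] 0.007
scene rod -0.13 14 [ 0.5677 -0.1299  0.0622] 0.008
scene rod -0.11 12 [ 0.5714 -0.1104  0.063 ] 0.006
fork 150 [0.51336931 0.335706   0.24014546] [0.489
[... 2052 characters left out ...]
501 0.333 0.237] 210 133 181
[0.504 0.336 0.255] 217 130 178
[0.507 0.34  0.253] 199 129 177
[0.51  0.331 0.187] 354 139 183
[0.513 0.333 0.262] 176 131 174
[0.516 0.339 0.211] 265 134 178
[0.52  0.332 0.219] 327 136 176
[0.524 0.34  0.212] 214 134 175
[0.531 0.333 0.229] 360 135 171
[0.536 0.343 0.245] 266 130 167
[0.544 0.338 0.247] 308 132 164
[0.554 0.335 0.26 ] 394 132 159
[0.566 0.339 0.271] 316 130 153
[0.578 0.337 0.274] 445 131 148
[0.589 0.338 0.283] 484 130 143
[0.602 0.34  0.291] 520 129 137
[0.615 0.339 0.301] 507 129 131
[0.627 0.342 0.302] 545 128 126
[0.64  0.346 0.304] 524 127 121
[0.65  0.345 0.244] 338 134 126
[0.664 0.349 0.192] 358 138 128
[0.677 0.349 0.143] 365 143 130
```

```bash
cat > go.py <<'E'
import sys; from h import *
# go.py x y z yaw_of_tool_y_deg
def rel(x,y,z,a=None):
    s=env.sense();R=np.array(s['tcp_rot']);d=R.T@(np.array([x,y,z])-s['position'])/.025
    tw=0
    if a is not None:
        cur=np.degrees(np.arctan2(R[1,1],R[0,1])); tw=-((a-cur+90)%180-90)
    print('plan',d.round(2),'twist',round(tw,1),'pos',np.round(s['position'],4),'F',np.round(s['contact_force'],1),'w',s['width'],s['grip_force'],'t',s['time'],'j',np.round(s['joint_pos'],2))
if len(sys.argv)>1: rel(*map(float,sys.argv[1:]))
E
python3 go.py .539 -.273 .2 -11.1
python3 - <<'E'
from h import *
h=np.array([.7177,.0613]);X=np.array([.9958,.0914])
def an(p):
    d=(p[:2]-h)@X; return np.arctan2(p[2]-.108,-d),np.hypot(p[2]-.108,d)
for n,box in(('scene',(370,75,400,100)),('top',(124,160,140,192))):
    c=cam(n);P,u,v=cloud(c);A=[]
    k=(u>box[0])&(u<box[2])&(v>box[1])&(v<box[3])&(P[:,2]>.18)&(P[:,1]>.3)&(P[:,1]<.37)
    A=np.array([an(p) for p in P[k]]);b=c['frame'][v[k],u[k]].sum(1)
    for lo,hi in((0,.18),(.18,.192),(.192,.212),(.212,.225),(.225,.25)):
        w=(A[:,1]>lo)&(A[:,1]<hi);
        if w.sum(): print(n,lo,hi,w.sum(),'yrange',P[k][w][:,1].min().round(3),P[k][w][:,1].max().round(3),'ang',A[w,0].min().round(3),A[w,0].max().round(3),np.median(A[w,0]).round(3),'bright',np.median(b[w]))
    w=(A[:,1]>.212); print(n,'outer angles',np.sort(A[w,0]).round(2)[::6])
E
```

```text
plan [17.56 -5.39  1.25] twist -62.4 pos [ 0.1567 -0.5272  0.2313] F [ 0.1 -0.7 -0.7] w 0.08536678375131464 0.0 t 2.4 j [-1.37  0.35  1.65 -0.    1.14 -0.08]
scene 0.18 0.192 5 yrange 0.332 0.335 ang 0.637 0.754 0.738 bright 177.0
scene 0.192 0.212 92 yrange 0.327 0.345 ang 0.492 0.812 0.664 bright 347.5
scene 0.212 0.225 41 yrange 0.33 0.343 ang 0.516 0.733 0.697 bright 218.0
scene 0.225 0.25 76 yrange 0.33 0.349 ang 0.533 0.727 0.64 bright 198.0
scene outer angles [0.52 0.54 0.54 0.55 0.56 0.57 0.59 0.61 0.62 0.64 0.64 0.65 0.66 0.69
 0.7  0.71 0.71 0.72 0.72 0.73]
top 0.18 0.192 3 yrange 0.333 0.336 ang 0.468 0.758 0.749 bright 338.0
top 0.192 0.212 85 yrange 0.329 0.345 ang 0.383 0.801 0.603 bright 310.0
top 0.212 0.225 19 yrange 0.334 0.344 ang 0.527 0.749 0.716 bright 251.0
top 0.225 0.25 81 yrange 0.331 0.349 ang 0.537 0.735 0.64 bright 192.0
top outer angles [0.53 0.55 0.56 0.58 0.59 0.61 0.63 0.64 0.64 0.65 0.66 0.68 0.7  0.72
 0.72 0.73 0.73]
```

Call:
step_arm:
  plan: [-1, 17.5, -5.4, 1.2, -62.3, -1, 17.5, -5.4, 1.2, -62.3, -1, 17.5, -5.4, 1.2, -62.3, -1, 17.5, -5.4, 1.2, -62.3, -1, 17.5, -5.4, 1.2, -62.3, -1, 17.5, -5.4, 1.2, -62.3, -1, 17.5, -5.4, 1.2, -62.3, -1, 17.5, -5.4, 1.2, -62.3, -1, 17.5, -5.4, 1.2, -62.3, -1, 17.5, -5.4, 1.2, -62.3]
  squeeze: 110

```text
time: 3.33
position: [0.5041, -0.295, 0.204]
tcp_rot: [[0.188, 0.982, 0.0], [0.982, -0.188, -0.0], [-0.0, 0.0, -1.0]]
contact_force: [0.2, -0.6, 1.3]
width: 0.0855
grip_force: 0.0
```

Call:
step_arm:
  plan: [-1, 0, 0, 0, 0]

```text
time: 3.42
position: [0.507, -0.2925, 0.2035]
tcp_rot: [[0.189, 0.982, 0.001], [0.982, -0.189, 0.001], [0.001, 0.001, -1.0]]
contact_force: [0.1, -0.6, 0.6]
width: 0.0857
grip_force: 0.0
```

```bash
python3 go.py .5375 -.273 .04 -11.1; python3 - <<'E'
from h import *
c=cam('wrist');save(c,'w1.png')
P,u,v=cloud(c)
for y in np.arange(-.33,-.22,.02):
    w=P[(abs(P[:,1]-y)<.006)&(P[:,2]>.064)&(P[:,2]<.08)&(P[:,0]>.49)&(P[:,0]<.61)]
    if len(w): print('rod',round(y,2),len(w),w.mean(0).round(4),np.ptp(w[:,0]).round(3))
E
```

```text
plan [0.99 1.05 6.54] twist 0.2 pos [ 0.507  -0.2925  0.2035] F [ 0.1 -0.6  0.6] w 0.0856856063076446 0.0 t 3.4167 j [-0.6   0.44  1.59  0.    1.11 -0.41]
rod -0.33 243 [ 0.5255 -0.33    0.0719] 0.023
rod -0.31 271 [ 0.5292 -0.3099  0.0718] 0.024
rod -0.29 279 [ 0.5332 -0.29    0.0717] 0.024
rod -0.27 302 [ 0.5371 -0.2699  0.0718] 0.024
rod -0.25 326 [ 0.5407 -0.2499  0.0717] 0.024
rod -0.23 65 [ 0.5449 -0.2297  0.0647] 0.007
```

Call:
step_arm:
  plan: [-1, 1, 1.05, 2.5, 0, -1, 1, 1.05, 2.5, 0, -1, 1, 1.05, 2.5, 0, -1, 1, 1.05, 6.5, 0, -1, 1, 1.05, 6.5, 0, -1, 1, 1.05, 6.5, 0, -1, 1, 1.05, 6.5, 0, -1, 1, 1.05, 6.5, 0]

```text
time: 4.13
position: [0.5328, -0.2781, 0.0425]
tcp_rot: [[0.194, 0.981, -0.0], [0.981, -0.194, -0.0], [-0.0, -0.0, -1.0]]
contact_force: [-0.1, 0.3, 0.3]
width: 0.0851
grip_force: 0.0
```

```bash
python3 go.py .537 -.273 .04 -11.1
```

```text
plan [0.23 0.13 0.1 ] twist -0.1 pos [ 0.5328 -0.2781  0.0425] F [-0.1  0.3  0.3] w 0.08505662752906443 0.0 t 4.1333 j [-0.56  0.68  1.64 -0.    0.82 -0.36]
```

Call:
step_arm:
  plan: [-1, 0.23, 0.13, 0.1, 0, -1, 0.23, 0.13, 0.1, 0, 1, 0.23, 0.13, 0.1, 0, 1, 0.23, 0.13, 0.1, 0, 1, 0.23, 0.13, 0.1, 0, 1, 0.23, 0.13, 0.1, 0, 1, 0.23, 0.13, 0.1, 0, 1, 0.23, 0.13, 0.1, 0, 1, 0.23, 0.13, 0.1, 0, 1, 0.23, 0.13, 0.1, 0]
  squeeze: 110

```text
time: 4.97
position: [0.5377, -0.2722, 0.0394]
tcp_rot: [[0.193, 0.981, 0.0], [0.981, -0.193, -0.0], [-0.0, 0.0, -1.0]]
contact_force: [-1.4, -0.2, 4.7]
width: 0.0207
grip_force: 107.9
```

```bash
python3 go.py .537 -.273 .16 -11.1
```

```text
plan [-0.04 -0.02 -4.82] twist -0.1 pos [ 0.5377 -0.2722  0.0394] F [-1.4 -0.2  4.7] w 0.020701344888188998 107.89050221443176 t 4.9667 j [-0.55  0.69  1.64 -0.    0.81 -0.35]
```

Call:
step_arm:
  plan: [1, 0, 0, -2, 0, 1, 0, 0, -4, 0, 1, 0, 0, -4, 0, 1, 0, 0, -4, 0, 1, 4.2, -0.8, -4, -16.3, 1, 4.2, -0.8, -4, -16.3, 1, 4.2, -0.8, -4, -16.3, 1, 4.2, -0.8, -4, -16.3, 1, 4.2, -0.8, -4, -16.3, 1, 4.2, -0.8, -4, -16.3]

```text
time: 5.8
position: [0.538, -0.1656, 0.1384]
tcp_rot: [[-0.089, 0.996, -0.001], [0.996, 0.089, 0.0], [0.0, -0.001, -1.0]]
contact_force: [0.3, 0.5, -1.0]
width: 0.0208
grip_force: 115.0
```

```bash
cat > rod.py <<'E'
from h import *
s=env.sense();p=np.array(s['position']);print(p,np.array(s['tcp_rot'])[:,0],s['grip_force'],s['time'])
for n in('scene','top'):
    c=cam(n); P,u,v=cloud(c)
    if n=='scene': save(c,'s%d.png'%int(s['time']*100),(230,120,430,270),3)
    Q=[]
    for y in np.arange(p[1]+.05,p[1]+.175,.004):
        w=P[(abs(P[:,1]-y)<.0025)&(abs(P[:,2]-p[2]-.022)<.02)&(abs(P[:,0]-p[0]+.0914*(y-p[1]))<.02)]
        if len(w) and len(w)<40 and y<.02: Q.append(w.mean(0))
    Q=np.array(Q); 
    a=np.polyfit(Q[:,1],Q[:,0],1);b=np.polyfit(Q[:,1],Q[:,2],1)
    print(n,len(Q),'dx/dy',a[0].round(4),'dz/dy',b[0].round(4),'ymax',Q[-1].round(4),'resid',np.std(Q[:,0]-np.polyval(a,Q[:,1])).round(4),'at eye y=.043: x',np.polyval(a,.043).round(4),'ztop',np.polyval(b,.043).round(4))
    k=(P[:,2]>.122)&(P[:,2]<.156)&(P[:,0]>.49)&(P[:,0]<.55)&(P[:,1]>.036)&(P[:,1]<.052)
    q=P[k];print('eye',len(q),((q.max(0)+q.min(0))/2).round(4),q.max(0).round(4),q.min(0).round(4))
    print([(np.round(np.array(m['xy'])*[560,420],1),round(m['confidence'],2)) for t in('rod_tip','eye') for m in nets.mark_of(n,t)[:1]],proj(c,[.5185,.043,.1335]))
E
python3 rod.py; python3 go.py .5377 -.166 .14 5.25
```

```text
[ 0.5379977  -0.16559997  0.1383807 ] [-8.90409703e-02  9.96027950e-01  1.69274357e-04] 114.96110558509827 5.8
scene 21 dx/dy -0.1109 dz/dy -0.0009 ymax [0.5243 0.004  0.161 ] resid 0.0007 at eye y=.043: x 0.5199 ztop 0.1615
eye 25 [0.5238 0.0437 0.1348] [0.5347 0.0468 0.1475] [0.5129 0.0407 0.1221]
[(array([103.1, 274.8]), 0.91), (array([318.1, 187.6]), 0.9)] (np.float64(321.81962843026747), np.float64(184.87219825804237))
top 16 dx/dy -0.143 dz/dy 0.0316 ymax [0.5228 0.0037 0.1659] resid 0.0007 at eye y=.043: x 0.5166 ztop 0.165
eye 25 [0.5156 0.0436 0.139 ] [0.5289 0.0463 0.155 ] [0.5022 0.0408 0.1231]
[(array([405.7, 320.4]), 0.82), (array([244.5, 189.3]), 0.73)] (np.float64(247.26823165169475), np.float64(189.88676840903386))
plan [-0.   -0.01 -0.04] twist -0.2 pos [ 0.5381 -0.1659  0.1389] F [ 0.4 -0.1 -1.3] w 0.02019206613830455 114.96043682098389 t 6.1 j [-0.38  0.49  1.7  -0.    0.96 -0.47]
```

Call:
step_arm:
  plan: [1, 0, -0.07, 1.03, -0.2, 1, 0, -0.07, 1.03, -0.2, 1, 0, -0.07, 1.03, -0.2, 1, 0, -0.07, 1.03, -0.2]

```text
time: 6.43
position: [0.5367, -0.1656, 0.1139]
tcp_rot: [[-0.093, 0.996, 0.0], [0.996, 0.093, -0.0], [-0.0, 0.0, -1.0]]
contact_force: [0.1, 0.1, 0.4]
width: 0.0203
grip_force: 115.0
```

```bash
python3 rod.py; python3 go.py .5362 -.166 .113 5.25; python3 - <<'E'
from h import *
c=cam('wrist'); a=cv2.resize(c['frame'][:,:,::-1],(400,300))
s=cam('scene'); b=cv2.resize(s['frame'][150:235,265:375,::-1],(400,309))
cv2.imwrite('pics/v1.png',np.vstack([a,b]).reshape(609,400,3)[:600])
E
```

```text
[ 0.53666087 -0.16557827  0.11392521] [-9.28724011e-02  9.95678012e-01 -1.17718179e-04] 114.95314478874207 6.4333
scene 21 dx/dy -0.1156 dz/dy 0.0195 ymax [0.5227 0.0038 0.1377] resid 0.0008 at eye y=.043: x 0.5174 ztop 0.1385
eye 5 [0.5334 0.044  0.1321] [0.535  0.0451 0.1374] [0.5317 0.0428 0.1268]
[(array([101.5, 274.5]), 0.67), (array([318.4, 183.9]), 0.66)] (np.float64(321.81962843026747), np.float64(184.87219825804237))
top 13 dx/dy -0.1151 dz/dy -0.031 ymax [0.5221 0.004  0.1367] resid 0.0007 at eye y=.043: x 0.5165 ztop 0.137
eye 25 [0.5163 0.0438 0.1386] [0.53   0.0467 0.1537] [0.5026 0.0409 0.1235]
[(array([366.4, 144.3]), 0.73), (array([246.6, 187.1]), 0.74)] (np.float64(247.26823165169475), np.float64(189.88676840903386))
plan [-0.02 -0.02  0.03] twist 0.1 pos [ 0.5367 -0.1654  0.1138] F [ 0.2  0.3 -0.4] w 0.020508090863671797 114.95152115821838 t 6.7333 j [-0.38  0.52  1.72  0.    0.9  -0.48]
```

View pics/v1.png

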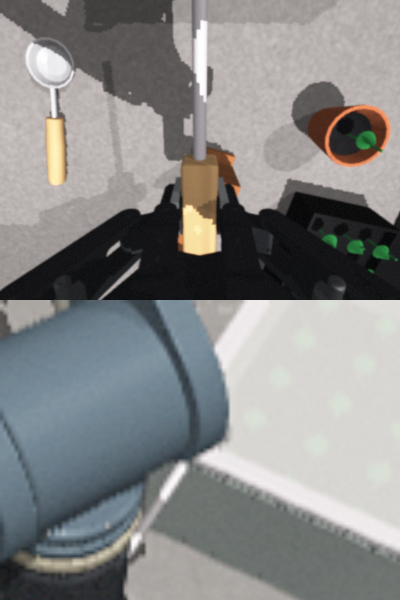

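The wrist view shows the rod straight in the fingers; in the scene view the arm hides the eye. The tip lines up with the eye by the numbers, so I insert gently and watch the force.

Call:
step_arm:
  plan: [1, 0.5, -0.02, 0.03, 0, 1, 1, -0.02, 0.03, 0, 1, 1.3, -0.02, 0.03, 0, 1, 1.6, -0.02, 0.03, 0, 1, 1.8, -0.02, 0.03, 0, 1, 2.0, -0.02, 0.03, 0, 1, 2.0, -0.02, 0.03, 0]

```text
time: 7.42
position: [0.5312, -0.1147, 0.1126]
tcp_rot: [[-0.094, 0.996, -0.0], [0.996, 0.094, 0.0], [0.0, -0.0, -1.0]]
contact_force: [0.2, -0.2, -0.4]
width: 0.0201
grip_force: 115.0
```

```bash
python3 go.py .5362 -.116 .113 5.25; python3 - <<'E'
from h import *
c=cam('top');s=cam('wrist'); a=cv2.resize(c['frame'][160:225,220:320,::-1],(600,390),interpolation=cv2.INTER_CUBIC)
b=cv2.resize(s['frame'][0:140,170:390,::-1],(600,382));cv2.imwrite('pics/v2.png',np.vstack([a,b])[:600] if 0 else cv2.resize(np.vstack([a,b]),(460,600)))
P,u,v=cloud(s)
k=(P[:,2]>.122)&(P[:,2]<.156)&(P[:,1]>.0)
q=P[k]
for y in np.arange(-.0,.1,.006):
    w=q[abs(q[:,1]-y)<.003]
    if len(w): print(round(y,3),len(w),w.min(0).round(4),w.max(0).round(4))
E
```

```text
plan [-0.07  0.2  -0.02] twist 0.1 pos [ 0.5312 -0.1147  0.1126] F [ 0.2 -0.2 -0.4] w 0.020100932109702506 114.9523115158081 t 7.4167 j [-0.3   0.49  1.77  0.    0.88 -0.39]
-0.0 53 [0.5162 0.     0.1344] [0.5237 0.0014 0.1387]
```

View pics/v2.png

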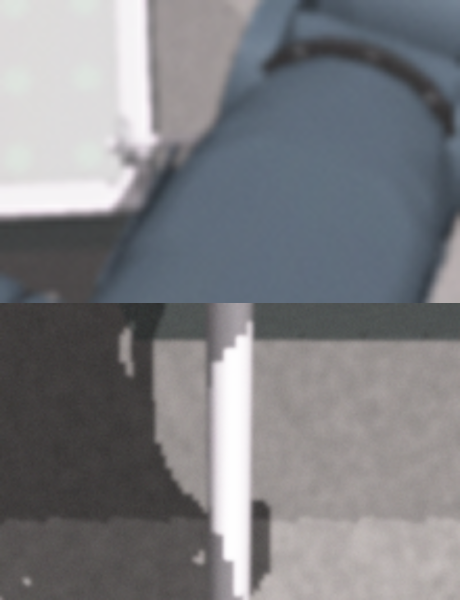

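Top crop: the eye is at about (130,150) with the rod reaching it, and there is no contact force. I insert further.

Call:
step_arm:
  plan: [1, 0.4, 0, 0, 0, 1, 0.8, 0, 0, 0, 1, 1.0, 0, 0, 0, 1, 1.2, 0, 0, 0, 1, 1.2, 0, 0, 0, 1, 1.2, 0, 0, 0]

```text
time: 8.02
position: [0.5285, -0.0855, 0.1126]
tcp_rot: [[-0.094, 0.996, 0.0], [0.996, 0.094, -0.0], [-0.0, 0.0, -1.0]]
contact_force: [-0.2, -0.0, -0.7]
width: 0.0209
grip_force: 115.0
```

```bash
python3 go.py .5362 -.09 .113 5.25; python3 - <<'E'
from h import *
c=cam('top');s=cam('scene')
a=cv2.resize(c['frame'][160:225,200:300,::-1],(600,390),interpolation=cv2.INTER_CUBIC)
b=cv2.resize(s['frame'][150:215,290:390,::-1],(600,390),interpolation=cv2.INTER_CUBIC)
cv2.imwrite('pics/v3.png',cv2.resize(np.vstack([a,b]),(460,600)))
P,u,v=cloud(c)
q=P[(P[:,2]>.122)&(P[:,2]<.165)&(P[:,0]>.49)&(P[:,0]<.55)&(P[:,1]>0)&(P[:,1]<.12)]
for y in np.arange(-.0,.12,.006):
    w=q[abs(q[:,1]-y)<.003]
    if len(w): print(round(y,3),len(w),w.min(0).round(4),w.max(0).round(4))
E
```

```text
plan [-0.21  0.29 -0.02] twist 0.1 pos [ 0.5285 -0.0855  0.1126] F [-0.2 -0.  -0.7] w 0.02087862444817006 114.95250463485718 t 8.0167 j [-0.25  0.48  1.79 -0.    0.87 -0.34]
0.03 4 [0.5158 0.0296 0.1335] [0.5204 0.0324 0.1387]
0.036 6 [0.5148 0.0351 0.1309] [0.5201 0.0379 0.1424]
0.042 15 [0.5031 0.0405 0.1249] [0.5304 0.044  0.1563]
0.048 11 [0.5086 0.045  0.1366] [0.5294 0.049  0.1552]
0.054 7 [0.512  0.0516 0.1365] [0.5194 0.0566 0.1436]
0.06 6 [0.514  0.0572 0.1305] [0.521  0.0625 0.1419]
0.066 6 [0.5024 0.063  0.1228] [0.5158 0.0687 0.1416]
0.072 5 [0.5108 0.0712 0.1308] [0.5174 0.0746 0.1373]
0.078 6 [0.5083 0.0758 0.1314] [0.5144 0.0798 0.144 ]
0.084 5 [0.5101 0.0818 0.1333] [0.5146 0.0853 0.1423]
```

View pics/v3.png

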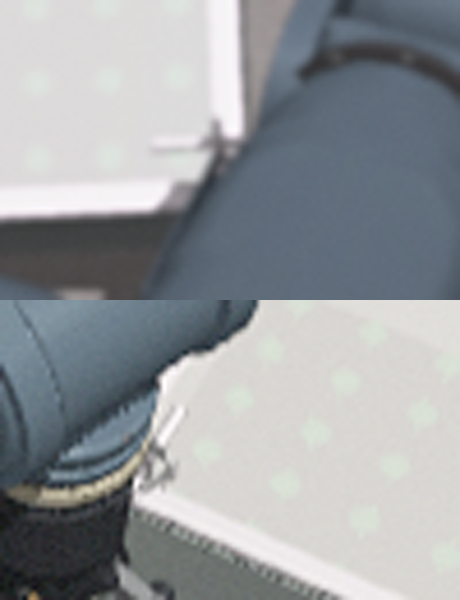

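The rod is clearly through the eye: the tip shows past the ring at top crop (155,142). Now I raise the lid along its arc.

Call:
step_arm:
  plan: [1, 0, 0, -0.2, 0, 1, -0.1, 0.05, -0.5, 0, 1, -0.2, 0.1, -0.75, 0, 1, -0.2, 0.14, -1.03, 0, 1, -0.2, 0.25, -1.42, 0, 1, -0.2, 0.36, -1.81, 0, 1, -0.2, 0.5, -2.2, 0, 1, -0.2, 0.65, -2.56, 0, 1, -0.2, 0.65, -2.56, 0, 1, -0.2, 0.65, -2.56, 0]
  squeeze: 120

```text
time: 8.95
position: [0.5453, -0.0892, 0.1769]
tcp_rot: [[-0.094, 0.996, 0.0], [0.996, 0.094, -0.0], [-0.0, 0.0, -1.0]]
contact_force: [1.1, -0.4, -3.0]
width: 0.0206
grip_force: 117.5
```

```bash
cat > lid.py <<'E'
from h import *
s=env.sense();print(s['position'],s['contact_force'],s['moment'],s['grip_force'],s['time'])
h=np.array([.7177,.0613]);X=np.array([.9958,.0914]);Y=np.array([-.0914,.9958])
for n in('scene','top'):
    c=cam(n);P,u,v=cloud(c); d=(P[:,:2]-h)
    if n=='scene': save(c,'l%d.png'%int(s['time']*100),(280,60,460,240),3.3)
    a=d@X;b=d@Y;z=P[:,2]-.111;br=c['frame'][v,u].sum(1)
    L=nets.silhouettes(n,'pointer'); M=L[0]['pixels'][v,u] if L else np.zeros(len(u),bool)
    k=M&(a<-.03)&(a>-.23)&(b>.03)&(b<.22)&(z>-.0)
    r=np.hypot(a,z);ang=np.arctan2(z,-a); kk=k&(r>.08)&(r<.24); print(n,'lid angle',kk.sum(),np.median(ang[kk]).round(3),np.percentile(ang[kk],[20,80]).round(3))
    # line fit on upper points
    # rod tip beyond lid eye
    e=[m for t in('rod_tip','eye','pointer','mark') for m in nets.mark_of(n,t)[:1]]
    print([(np.round(np.array(m['xy'])*[560,420],1).tolist(),round(m['confidence'],2)) for m in e])
E
python3 lid.py
```

```text
[ 0.54527494 -0.08919657  0.17693126] [ 1.06096933 -0.36710846 -3.03967946] [-0.5286563  -0.09484473 -0.07602522] 117.51265168190002 8.95
scene lid angle 2728 0.286 [0.277 0.295]
[([101.4, 275.1], 0.74), ([328.6, 173.4], 0.82), ([371.3, 106.2], 0.82), ([386.0, 93.3], 0.66)]
top lid angle 3250 0.292 [0.276 0.307]
[([405.9, 320.9], 0.7), ([247.4, 174.8], 0.88), ([141.0, 191.3], 0.59), ([136.4, 173.0], 0.49)]
```

Call:
step_arm:
  plan: [1, 0, 0.14, -0.3, 0, 1, 0, 0.3, -0.6, 0, 1, 0, 0.48, -0.9, 0, 1, 0, 0.68, -1.2, 0, 1, 0, 0.9, -1.5, 0, 1, 0, 1.12, -1.8, 0, 1, 0, 1.3, -2.05, 0, 1, 0, 1.5, -2.3, 0, 1, 0, 1.5, -2.3, 0, 1, 0, 1.5, -2.3, 0]

```text
time: 10.38
position: [0.5826, -0.0858, 0.2341]
tcp_rot: [[-0.093, 0.996, 0.0], [0.996, 0.093, -0.0], [-0.0, 0.0, -1.0]]
contact_force: [0.8, -1.2, -4.4]
width: 0.0201
grip_force: 117.8
```

```bash
python3 lid.py; ls pics/l*
```

```text
[ 0.58263726 -0.08581953  0.23413714] [ 0.79611366 -1.15312704 -4.40564335] [-0.63356751 -0.21651908 -0.16586518] 117.76757597923279 10.3833
scene lid angle 2233 0.63 [0.623 0.636]
[([105.0, 274.4], 0.92), ([350.6, 165.3], 0.66), ([384.4, 93.1], 0.45)]
top lid angle 2442 0.635 [0.625 0.645]
[([405.4, 325.3], 0.68), ([242.4, 154.7], 0.57), ([137.0, 171.4], 0.95), ([135.9, 176.4], 0.48)]
pics/l1038.png
pics/l894.png
```

View pics/l1038.png

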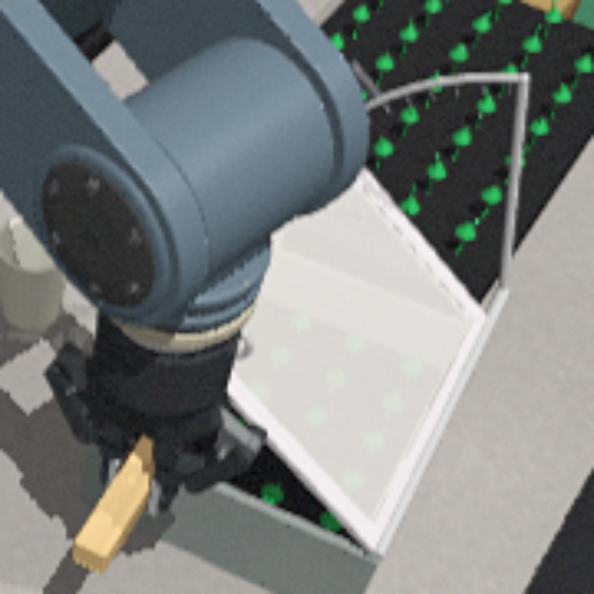

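Call:
step_arm:
  plan: [1, 0, 0, 0, 0, 1, 0, 0, 0, 0, 1, 0, 0, 0, 0, 1, 0, 0, 0, 0, 1, 0, 0, 0, 0, 1, 0, 0, 0, 0]

```text
time: 11.48
position: [0.5825, -0.0858, 0.2341]
tcp_rot: [[-0.093, 0.996, 0.0], [0.996, 0.093, -0.0], [-0.0, 0.0, -1.0]]
contact_force: [1.6, -0.8, -3.2]
width: 0.0204
grip_force: 117.7
```

```bash
python3 lid.py
```

```text
[ 0.58245757 -0.08576106  0.23405337] [ 1.6160823  -0.78819053 -3.24070422] [-0.72872213 -0.22371865 -0.19055258] 117.74890422821045 11.4833
scene lid angle 2247 0.63 [0.622 0.636]
[([102.2, 275.9], 0.87), ([348.3, 165.4], 0.81), ([386.4, 97.4], 0.42), ([382.2, 92.9], 0.61)]
top lid angle 2427 0.637 [0.627 0.647]
[([407.7, 322.2], 0.86), ([243.8, 158.5], 0.71), ([135.0, 172.3], 0.73), ([135.8, 176.2], 0.6)]
```

The lid is up and steady at about 0.633 rad, against a fork angle of about 0.633. I check the pointer between the prongs once more.

```bash
python3 - <<'E'
from h import *
c=cam('top');s=cam('scene')
a=cv2.resize(c['frame'][155:205,115:165,::-1],(400,400),interpolation=cv2.INTER_CUBIC)
b=cv2.resize(s['frame'][70:120,365:415,::-1],(400,400),interpolation=cv2.INTER_CUBIC)
cv2.imwrite('pics/v4.png',np.hstack([a,b]))
E
```

```text
(no output)
```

View pics/v4.png

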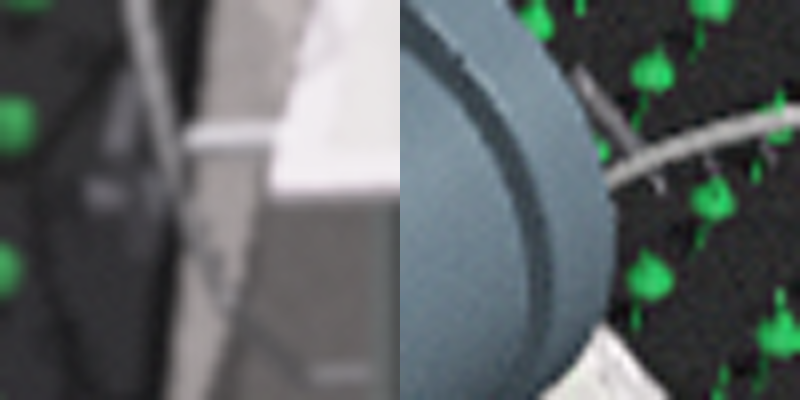

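```bash
python3 - <<'E'
from h import *
h=np.array([.7177,.0613]);X=np.array([.9958,.0914]);Y=np.array([-.0914,.9958])
c=cam('top')
for b in(.262,.285):
  for r in(.205,.236):
    for th in(.54,.633,.726):
        q=h-X*r*np.cos(th)+Y*b; u,v=proj(c,[*q,.108+r*np.sin(th)]); print(b,r,th,'crop',((u-115)*8).round(),((v-155)*8).round())
P,u,v=cloud(c);k=(u>=136)&(u<150)&(v>=169)&(v<=175)&(P[:,2]>.19)&(P[:,2]<.27)
q=P[k];d=q[:,:2]-h;a=d@X;print(k.sum(),[(x.round(3),bb.round(3)) for x,bb in zip(np.arctan2(q[:,2]-.108,-a),d@Y)][::4])
E
```

```text
0.262 0.205 0.54 crop 250.0 180.0
0.262 0.205 0.633 crop 239.0 136.0
0.262 0.205 0.726 crop 228.0 87.0
0.262 0.236 0.54 crop 237.0 245.0
0.262 0.236 0.633 crop 224.0 194.0
0.262 0.236 0.726 crop 211.0 137.0
0.285 0.205 0.54 crop 180.0 183.0
0.285 0.205 0.633 crop 168.0 139.0
0.285 0.205 0.726 crop 157.0 90.0
0.285 0.236 0.54 crop 166.0 248.0
0.285 0.236 0.633 crop 152.0 197.0
0.285 0.236 0.726 crop 139.0 140.0
60 [(np.float64(0.645), np.float64(0.273)), (np.float64(0.639), np.float64(0.262)), (np.float64(0.671), np.float64(0.249)), (np.float64(0.644), np.float64(0.272)), (np.float64(0.661), np.float64(0.26)), (np.float64(0.652), np.float64(0.25)), (np.float64(0.643), np.float64(0.274)), (np.float64(0.65), np.float64(0.263)), (np.float64(0.65), np.float64(0.252)), (np.float64(0.661), np.float64(0.277)), (np.float64(0.643), np.float64(0.268)), (np.float64(0.636), np.float64(0.258)), (np.float64(0.599), np.float64(0.287)), (np.float64(0.615), np.float64(0.275)), (np.float64(0.648), np.float64(0.248))]
```

The pointer sits at the predicted row for 0.633–0.645 rad, and the prongs centre on 0.633–0.636. I hand it in.

```bash
python3 -c "
from bench import order
print(order.close_job())"
```

```text
the job is handed in; nothing more can be done
None
```

I handed the job in with the rod still gripped and through the eye, holding the lid steady at about 0.635 rad; I measured the fork's midpoint at 0.633–0.636 rad, and the hand-in call returned no verdict.

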